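Clamp the paint tin for mixing

ROBOT

A 7-joint arm with a two-finger parallel gripper is mounted at the origin on the work surface. World frame = base frame: x ahead of the robot, y to its left, z up, the work surface at z = 0. Lengths are in m, angles in rad, forces in N, time in s.
With the tool pointing down it reaches from about 0.35 to 0.9 m from the base axis. Payload 8.1 kg.
Tool frame: the origin (TCP) lies midway between the tips of the shut fingers; the grasp point (between the pads) lies 19 mm behind it; z points along the fingers, y is the direction in which the jaws open and shut (so a half turn about z gives the same grasp; the last joint's range is limited). The gripper opens to 85 mm and grips with 20 to 120 N. Pads are 22 mm wide; open, the fingers measure 114 mm over their backs; the gripper's body (76 mm by 85 mm) begins 54 mm behind the grasp point. The pads swing forward as they close: fully open they stand 13 mm farther back than shut.
Start: joints at [-1.39, 0.434, 0.025, 1.573, -0.012, 1.134, -0.075], TCP at [0.175, 0.6, 0.231] pointing down, gripper open.
Joint ranges: [-2.62, 2.62], [-0.44, 2.09], [-1.27, 1.32], [0.08, 2.57], [-1.32, 4.46], [0.12, 2], [-2.74, 2.74]. Speed limits (rad/s): [2.22, 2.22, 3.01, 3.01, 3.14, 3.14, 3.14].

INTERFACE

Orientations are given as a unit quaternion [x, y, z, w].
In Python, from station import telemetry, cams, bot gives the robot as it stands. The module is installed in compiled form; this text tells all that it offers.
- The arm moves only by the shell command python3 -m inch 'ROWS' [FORCE]. ROWS is JSON, a list that holds one entry, the list of rows, each a list of 7 numbers: the shift along the tool's x, y, z each as a share of 0.02 m, from -1 to 1, then the turn, a rotation vector about the tool's x, y, z each as a share of 5 degrees, from -1 to 1, then the opening, from -1 (shut) to 1 (fully open). In form: [[[x, y, z, wx, wy, wz, jaw], ...]]. A call has 1 to 10 rows; each row shifts and turns the commanded pose from where the row before left it, along the tool's axes as they then stand; what a row does not reach is not made up. A row lasts 1/10 s, in which the tool goes at most 50 mm and 8.59 degrees, less where a joint would pass 70% of its speed; a pose out of reach is approached as far as the arm can. A call with a number of a shift or a turn outside -1 to 1 is refused whole. A call with a gripper value outside its range is refused whole. The fingers move at their own pace and stop on an object; FORCE is the grip in N (left out, the last holds). Time passes only in rows, so rows that do not move let the fingers close. It gives the time, the measured TCP pose, the force and the opening at its end, in the units of the state.
- telemetry.observe(): the state, without advancing time (a new reading comes with each control period).
- cams.snapshot(name): name is "scene" or "side" or "wrist"; returns a dict with "pixels" (420x560x3 uint8, red, green, blue), "vertical_fov" (degrees; the focal length in pixels is half the picture's height over the tangent of half this angle, whatever the lens; pixels are square), "cx", "cy" (the principal point, pixels), "R" (3x3) and "t" (3): a world point X has camera coordinates R X + t; the wrist camera has in their place "hand_eye" (4x4, takes a point from camera to tool coordinates, whose origin is the TCP and whose axes are the flange's). Camera axes: x right, y down, z forward; pixel columns grow to the right and rows downward; lengths in m; the calibration is good to about 2 mm. A picture is of the moment at which its call begins: read the wrist's pose just before it. There is no depth.
- bot.job_done(): hands the job in, once; it reports no verdict.
The state is a dict: "t": time; "q": joint angles; "dq": joint speeds; "tau": joint torques, N m; "tcp_pos": TCP position; "tool_rot": TCP orientation; "ft_force": force on the tool from outside, world axes, zero at the start; "torque": the same for the moment, N m; "opening": finger opening in m.
Only numpy, scipy, OpenCV 4.12 (cv2) and the standard library are available. Lean on these libraries where they do the work, as an engineer would, in place of code of your own. Each camera call takes 0.05 s, during which the arm holds its last target.

TASK

With the fingertips, push the paint tin along its channel until it is fully home against the back stop of the clamp, then push the clamp's lever over past its dead point so that it snaps into lock and the foot holds the tin down. Only push: do not lift or tip the tin, and leave the bottle, jar and cup where they stand.

Things in the scene. Friction and masses are not known exactly. Their poses are not given: they have to be found in the camera images.
- clamp: Grey can clamp fixed on the counter. Origin at counter height under the tin's centre when home; x along the channel from open mouth to back stop (push direction), y to the left, z up. Base plate 12 mm thick, x -160 to 130, y -75 to 75 mm. Rails: inner faces at y -51 and 51 mm, tops z 36 mm, x -137 to 58 mm. Stop wall top z 46 mm.
- stop_face (a point): Point on the near face of the back stop, a wall across the channel: x = 48, y = 0, z = 30 mm in the clamp's frame. The tin is home when it touches this face.
- column_top (a point): Centre of the top of the column behind the stop: x = 69, y = 0, z = 190 mm in the clamp's frame. Column 18 x 56 mm (x by y); shaft bearing sticks out to x 57 and 81 mm. From it a guide arm 26 mm wide reaches over the channel (x 6 to 62, z 120 to 131 mm); over that a shaft ends in a cam at x 5 to 19 mm, up to z = 210 mm. Behind, a spring strut, to x 123 mm, below z 180 mm.
- tin: Loose white paint tin, steel rim, blue band, upright, 96 mm diameter, 72 mm tall, 0.35 to 0.6 kg. Origin: centre of its underside, 12 mm above the counter (it stands on the base plate). Starts in the channel 50 to 85 mm short of home, 3 mm play to each rail. Sliding friction up to about 8 N; push below about 45 mm above the counter, or it may tip. Home: touching the stop (within 6 mm).
- lever (a joint): Lever angle, rad. 0 = open (start), leaning 0.7 rad from upright to the clamp's +y side; upright at 0.7; 1.65 = locked, leaning 0.95 to the -y side. Dead point about 0.8: before it a spring returns the lever to open, beyond it the spring throws it against the lock stop and keeps it there. Takes about 0.7 N m at first (7 N at the grip's end), falling to nothing at the dead point.
- lever_end (a point): Centre of the rounded end of the lever's black grip, 99 mm from the pivot. The grip is a round bar 22 mm thick, reaching 11 mm beyond this point and 55 mm back towards the pivot; the rest of the lever is a 12 mm steel bar. It moves in the clamp's y-z plane at x = 96 mm.
- lever_pivot (a point): Point on the lever's turning axis (parallel to the clamp's x) in the plane of the handle: x = +96, y = 0, z = 173 mm in the clamp's frame.
- foot: Rubber foot under the plunger, 24 mm diameter, 10 mm thick, facing down at x = 12, y = 0 in the clamp's frame. Origin: centre of its underside, at z = 109 mm when open (25 mm above the tin's lid). The lever drives it down 29 mm; on a tin its own spring then presses with about 6 N.
- tint_bottle: Loose bystander: bottle 44 mm diameter, 100 mm tall, beside the clamp. Origin: centre of the underside.
- sample_jar: Loose bystander: jar 56 mm diameter, 60 mm tall, beside the clamp. Origin: centre of the underside.
- mixing_cup: Loose bystander: open white cup 66 mm diameter, 70 mm tall, beside the clamp. Origin: centre of the underside.

How it is judged:
By the outcome, as a careful person would: the job done as asked, in the order asked, and still so for the second after the job is handed in, with the robot touching nothing.
It also fails if it takes over 45 s, if anything falls off the work surface, if the arm or the gripper's body presses on something with over 40 N, if the wrist force passes 120 N, or if a joint passes its speed limit or range.

## Working session

There is one attempt and no reset: what is moved stays moved. The work goes in short steps, Python scripts to look and compute and a shell command to move; the robot and the scene stay as the last step left them, time stands still between calls to the robot, and variables do not carry over. Pictures are saved under pics/ and viewed, and the job is handed in when it is done.

```bash
mkdir -p pics; cat > h.py <<'E'
import numpy as np, cv2
from station import telemetry, cams, bot
def shot(name, fn):
    s=telemetry.observe(); d=cams.snapshot(name)
    cv2.imwrite('pics/'+fn,cv2.cvtColor(d['pixels'],cv2.COLOR_RGB2BGR)); return s,d
E
python3 - <<'E'
from h import *
for n in ['scene','side','wrist']:
    s,d=shot(n,n+'0.png')
    print(n,{k:np.round(np.array(v),4).tolist() for k,v in d.items() if k!='pixels'})
print({k:np.round(np.array(v),4).tolist() for k,v in s.items()})
E
```

```text
scene {'vertical_fov': 45.6027, 'cx': 277.7859, 'cy': 213.0296, 'R': [[-0.4665, 0.8843, -0.0213], [0.5556, 0.2742, -0.7849], [-0.6882, -0.378, -0.6192]], 't': [0.2389, -0.1911, 1.444]}
side {'vertical_fov': 43.371, 'cx': 277.5926, 'cy': 213.2932, 'R': [[0.9946, -0.1037, 0.0093], [-0.0601, -0.6444, -0.7623], [0.085, 0.7576, -0.6471]], 't': [-0.5689, 0.1948, 0.9632]}
wrist {'vertical_fov': 65.1714, 'cx': 275.2557, 'cy': 213.3583, 'hand_eye': [[-0.0017, -0.9544, -0.2985, 0.0771], [1.0, -0.002, 0.0008, -0.0003], [-0.0014, -0.2985, 0.9544, -0.1434], [0.0, 0.0, 0.0, 1.0]]}
{'t': 0.1, 'q': [-1.3896, 0.4351, 0.025, 1.574, -0.0116, 1.134, -0.0751], 'dq': [-0.0001, -0.0014, 0.0008, -0.0025, -0.0003, -0.001, -0.0], 'tau': [0.0037, -67.1755, 1.0287, -31.6901, 0.0159, 0.0072, -0.0], 'tcp_pos': [0.1749, 0.5996, 0.2306], 'tool_rot': [0.1414, 0.9899, -0.0007, -0.0], 'ft_force': [-1.6002, -0.2807, 0.7972], 'torque': [0.039, -0.0111, -0.0128], 'opening': 0.0855}
```

View pics/scene0.png

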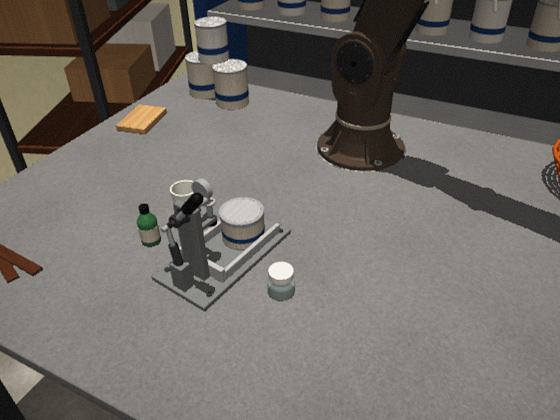

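View pics/side0.png

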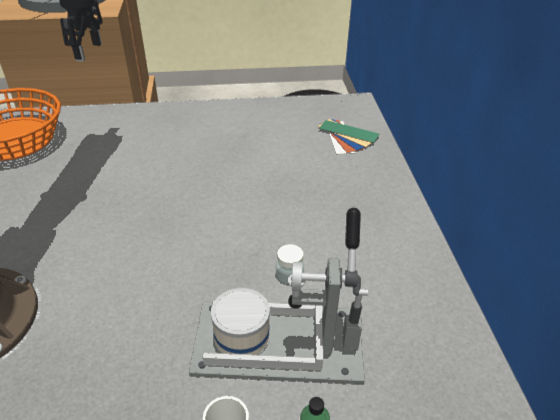

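View pics/wrist0.png

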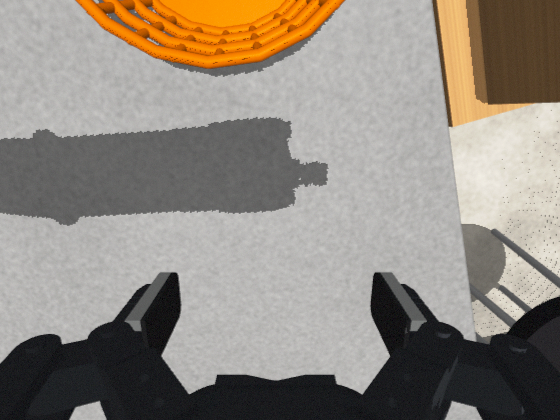

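The scene view shows the clamp around (220,245), with the tin at (242,222). The cup, bottle and jar stand beside it. The side view shows the clamp around (280,330), with the channel running roughly along world +x. Next I'll enlarge both views to pick points.

```bash
python3 - <<'E'
import cv2
a=cv2.imread('pics/scene0.png')[165:315,130:310]; cv2.imwrite('pics/sceneZ.png',cv2.resize(a,None,fx=4,fy=4,interpolation=cv2.INTER_CUBIC))
a=cv2.imread('pics/side0.png')[200:420,180:380]; cv2.imwrite('pics/sideZ.png',cv2.resize(a,None,fx=2.7,fy=2.7,interpolation=cv2.INTER_CUBIC))
E
```

```text
(no output)
```

View pics/sceneZ.png

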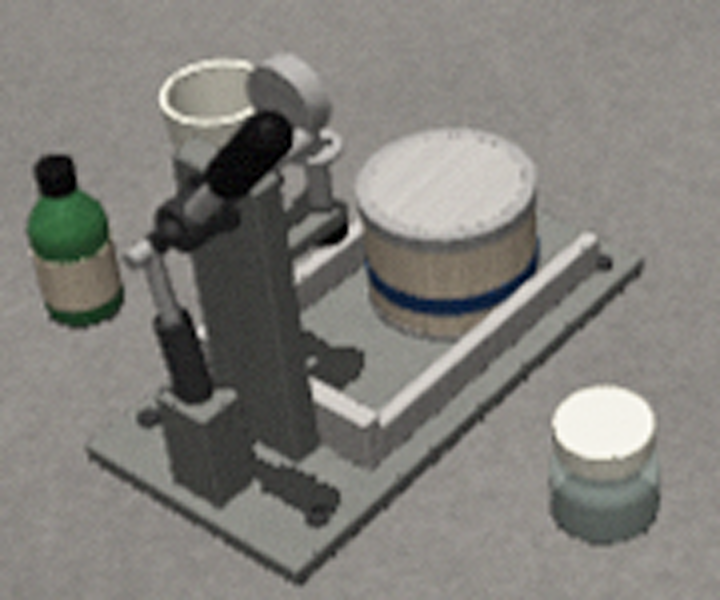

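View pics/sideZ.png

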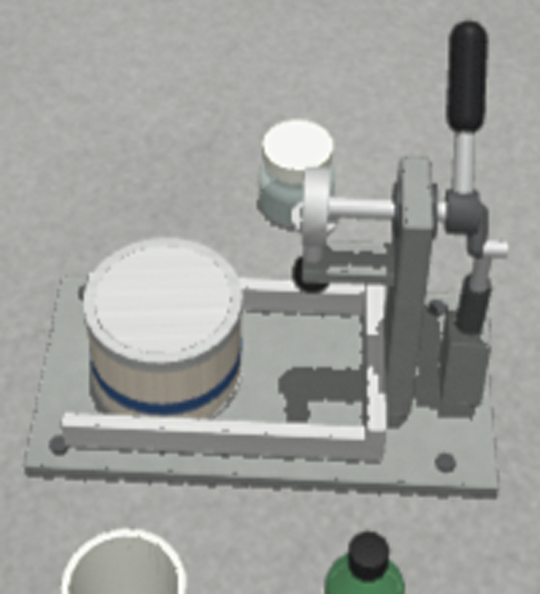

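```bash
cat > fit.py <<'E'
from h import *
from scipy.optimize import least_squares
D={n:cams.snapshot(n) for n in ['scene','side']}
def proj(n,X):
    d=D[n]; c=np.array(X)@d['R'].T+d['t']; f=210/np.tan(np.radians(d['vertical_fov']/2))
    return np.stack([f*c[...,0]/c[...,2]+d['cx'], f*c[...,1]/c[...,2]+d['cy']],-1)
def cl(p,X):
    c,s=np.cos(p[2]),np.sin(p[2]); X=np.array(X)/1000.
    return np.stack([p[0]+c*X[...,0]-s*X[...,1],p[1]+s*X[...,0]+c*X[...,1],X[...,2]],-1)
E
python3 - <<'E'
from fit import *
z=lambda u,v:(130+u/4,165+v/4); w=lambda u,v:(180+u/2.7,200+v/2.7)
P=[('scene',z(300,573),(130,75,12)),('scene',z(88,448),(130,-75,12)),('scene',z(643,262),(-160,75,12)),
('side',w(25,467),(-160,-75,12)),('side',w(497,488),(130,-75,12)),('side',w(60,280),(-160,75,12))]
def res(p): return np.concatenate([proj(n,cl(p,X))-np.array(u) for n,u,X in P])
r=least_squares(res,[0.5,-0.1,0]); print(r.x, res(r.x).reshape(-1,2).round(1).tolist()); p=r.x
np.save('p.npy',p)
# tin
def rt(q): 
    X=np.array([q[0],q[1],84/1000.]); return np.concatenate([proj('scene',X)-z(447,184),proj('side',X)-w(163,300)])
t=least_squares(rt,p[:2]); print('tin',t.x,rt(t.x).round(1))
c,s=np.cos(p[2]),np.sin(p[2]); d=t.x-p[:2]; print('tin in clamp',c*d[0]+s*d[1],-s*d[0]+c*d[1])
# overlay
for n in D:
    im=cv2.cvtColor(D[n]['pixels'],cv2.COLOR_RGB2BGR)
    im=cv2.resize(im,None,fx=3,fy=3,interpolation=cv2.INTER_CUBIC)
    L0=[0,99*np.sin(.7),173+99*np.cos(.7)]
    for X in [(48,0,30),(69,0,190),(96,0,173),(96,L0[1],L0[2]),(12,0,109),(-137,51,36),(-137,-51,36),(48,-51,36)]:
        u=proj(n,cl(p,X)); cv2.circle(im,tuple(int(v*3) for v in u),4,(0,0,255),-1)
    im=im[480:950,380:960] if n=='scene' else im[590:1190,510:1140]
    cv2.imwrite(f'pics/ov_{n}.png',im)
E
```

```text
[ 0.577075   -0.10684708 -0.14373607] [[-0.3, 0.0], [-0.9, -0.7], [0.0, -2.0], [-0.6, -0.1], [1.1, -0.7], [-0.0, -1.3]]
tin [ 0.49896191 -0.09479526] [-0.6 -0.6 -0.  -0.6]
tin in clamp -0.0790338951248155 0.0007384960559661292
```

View pics/ov_scene.png

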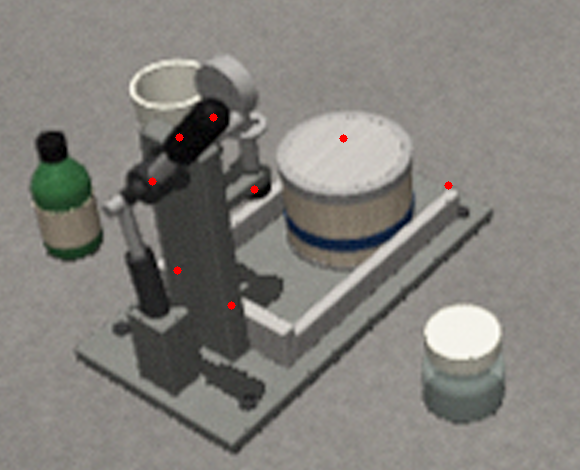

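View pics/ov_side.png

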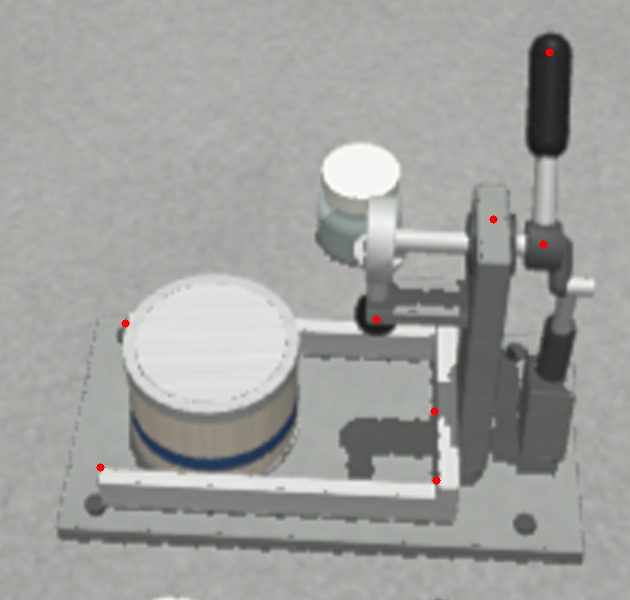

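The fit residuals are about 1 px. In the clamp frame the tin sits at x −79, y 0.7 mm, which is inside the stated 50 to 85 mm range. After turning the tool by −8° about its z, tool x is −clamp x, tool y is clamp y and tool z points down.

```bash
cat > st.py <<'E'
from h import *
from scipy.spatial.transform import Rotation as Ro
p=np.load('p.npy'); s=telemetry.observe()
c,sn=np.cos(p[2]),np.sin(p[2]); d=np.array(s['tcp_pos'])-[p[0],p[1],0]
Rc=Ro.from_euler('z',p[2])
print('t %.2f'%s['t'],'tcp clamp mm',np.round([1000*(c*d[0]+sn*d[1]),1000*(-sn*d[0]+c*d[1]),1000*d[2]],1),'F clamp',Rc.inv().apply(s['ft_force']).round(1),'open',round(s['opening'],4))
print('tool axes in clamp (cols)',(Rc.inv()*Ro.from_quat(s['tool_rot'])).as_matrix().round(3).tolist(),'q',np.round(s['q'],2))
E
python3 -m inch '[[[0,-0.5,0,0,0,-0.8,-1],[0,-0.5,0,0,0,-0.8,-1],[-0.7,-1,0,0,0,0,-1],[-0.7,-1,0,0,0,0,-1],[-0.7,-1,0,0,0,0,-1],[-0.7,-1,0,0,0,0,-1],[-0.7,-1,0,0,0,0,-1],[-0.7,-1,0,0,0,0,-1],[-0.7,-1,0,0,0,0,-1],[-0.7,-1,0,0,0,0,-1]]]'; python3 st.py
```

```text
t: 1.25
tcp_pos: [0.2583, 0.4052, 0.2313]
tool_rot: [0.072, 0.997, 0.0, 0.0]
ft_force: [0.1, 0.4, -0.4]
opening: 0.0004
t 1.25 tcp clamp mm [-388.8  461.1  231.3] F clamp [ 0.1  0.4 -0.4] open 0.0004
tool axes in clamp (cols) [[-1.0, 0.001, 0.0], [0.001, 1.0, 0.0], [-0.0, 0.0, -1.0]] q [-1.15  0.2   0.04  1.92 -0.01  1.03  0.32]
```

```bash
python3 -m inch '[[[-0.9,-1,0,0,0,0,-1],[-0.9,-1,0,0,0,0,-1],[-0.9,-1,0,0,0,0,-1],[-0.9,-1,0,0,0,0,-1],[-0.9,-1,0,0,0,0,-1],[-0.9,-1,0,0,0,0,-1],[-0.9,-1,0,0,0,0,-1],[-0.8,-1,0,0,0,0,-1],[-0.3,-1,0.2,0,0,0,-1],[-0.3,-1,0.3,0,0,0,-1]]]'; python3 st.py
```

```text
t: 2.25
tcp_pos: [0.3821, 0.1852, 0.2214]
tool_rot: [0.072, 0.997, 0.0, 0.0]
ft_force: [0.3, -0.6, -0.5]
opening: 0.0002
t 2.25 tcp clamp mm [-234.8  261.1  221.4] F clamp [ 0.4 -0.5 -0.5] open 0.0002
tool axes in clamp (cols) [[-1.0, 0.001, 0.001], [0.001, 1.0, 0.001], [-0.001, 0.001, -1.0]] q [-0.78  0.11  0.23  2.06 -0.03  0.98  0.89]
```

```bash
python3 -m inch '[[[-0.25,-1,0.3,0,0,0,-1],[-0.25,-1,0.3,0,0,0,-1],[-0.25,-1,0.3,0,0,0,-1],[-0.25,-1,0.3,0,0,0,-1],[-0.25,-1,0.3,0,0,0,-1],[-0.25,-1,0.3,0,0,0,-1],[-0.25,-1,0.3,0,0,0,-1],[-0.25,-1,0.3,0,0,0,-1],[-0.25,-1,0.3,0,0,0,-1],[-0.25,-1,0.3,0,0,0,-1]]]'; python3 st.py;  python3 -m inch '[[[-0.25,-1,0.3,0,0,0,-1],[-0.25,-1,0.3,0,0,0,-1],[-0.2,-1,0.3,0,0,0,-1],[0,0,0,0,0,0,-1]]]'; python3 st.py
```

```text
t: 3.25
tcp_pos: [0.4024, -0.0198, 0.1612]
tool_rot: [0.072, 0.997, 0.0, 0.0]
ft_force: [1.2, 0.1, 0.4]
opening: 0.0003
t 3.25 tcp clamp mm [-185.4   61.2  161.2] F clamp [1.1 0.3 0.4] open 0.0003
tool axes in clamp (cols) [[-1.0, 0.0, 0.0], [0.0, 1.0, 0.0], [-0.0, 0.0, -1.0]] q [-0.44  0.16  0.41  2.2  -0.09  0.8   1.45]
t: 3.65
tcp_pos: [0.4072, -0.0827, 0.1429]
tool_rot: [0.074, 0.997, -0.0, -0.0]
ft_force: [-0.3, -0.2, -0.3]
opening: 0.0002
t 3.65 tcp clamp mm [-171.6   -0.4  142.9] F clamp [-0.2 -0.2 -0.3] open 0.0002
tool axes in clamp (cols) [[-1.0, 0.004, -0.0], [0.004, 1.0, -0.001], [0.0, -0.001, -1.0]] q [-0.31  0.21  0.45  2.19 -0.13  0.76  1.65]
```

```bash
python3 -m inch '[[[0,0,0.9,0,0,0,-1],[0,0,0.9,0,0,0,-1],[0,0,0.9,0,0,0,-1],[0,0,0.9,0,0,0,-1],[0,0,0.9,0,0,0,-1],[0,0,0.9,0,0,0,-1],[0,0,0.1,0,0,0,-1]]]'; python3 st.py; python3 - <<'E'
from h import *
for n in ['side','wrist']: shot(n,n+'1.png')
E
```

```text
t: 4.35
tcp_pos: [0.4066, -0.0795, 0.0321]
tool_rot: [0.072, 0.997, 0.0, -0.001]
ft_force: [-0.0, 0.4, 0.5]
opening: -0.0
t 4.35 tcp clamp mm [-172.6    2.6   32.1] F clamp [-0.1  0.4  0.5] open -0.0
tool axes in clamp (cols) [[-1.0, -0.0, -0.003], [-0.0, 1.0, 0.0], [0.003, 0.0, -1.0]] q [-0.19  0.43  0.33  2.29 -0.31  0.46  1.81]
```

View pics/side1.png

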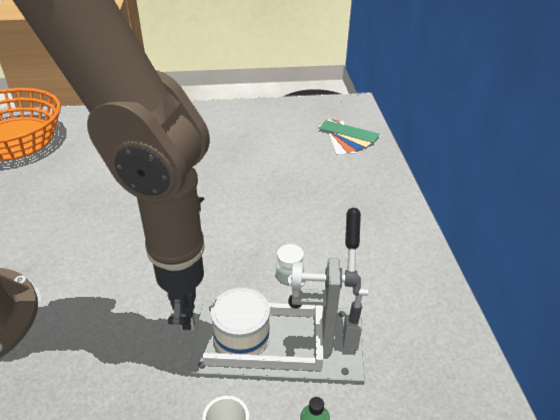

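View pics/wrist1.png

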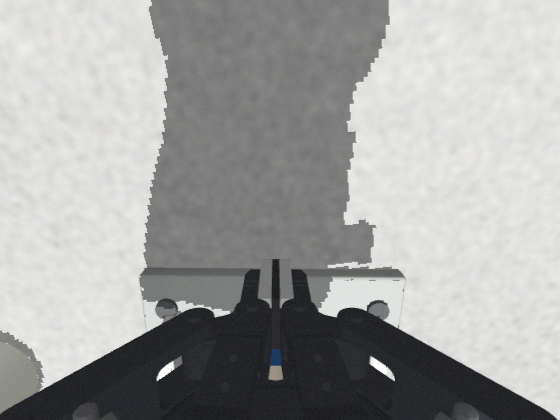

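The side view shows the fingertips at (183,325), just short of the tin at (241,322) and in line with the channel. I'll push gently along it.

```bash
python3 -m inch '[[[-0.6,-0.1,0,0,0,0,-1],[-0.6,0,0,0,0,0,-1],[-0.2,0,0,0,0,0,-1],[-0.2,0,0,0,0,0,-1],[-0.2,0,0,0,0,0,-1],[-0.3,0,0,0,0,0,-1],[-0.3,0,0,0,0,0,-1],[-0.3,0,0,0,0,0,-1],[-0.3,0,0,0,0,0,-1],[-0.3,0,0,0,0,0,-1]]]'; python3 st.py; python3 - <<'E'
from h import *
for n in ['side']: shot(n,n+'2.png')
E
```

```text
t: 5.45
tcp_pos: [0.473, -0.0919, 0.0333]
tool_rot: [0.072, 0.997, 0.0, -0.0]
ft_force: [-4.7, -0.3, 0.5]
opening: -0.0003
t 5.45 tcp clamp mm [-1.052e+02 -1.000e-01  3.330e+01] F clamp [-4.6 -1.   0.5] open -0.0003
tool axes in clamp (cols) [[-1.0, 0.001, -0.0], [0.001, 1.0, 0.0], [0.0, 0.0, -1.0]] q [-0.17  0.5   0.34  2.14 -0.31  0.55  1.82]
```

View pics/side2.png

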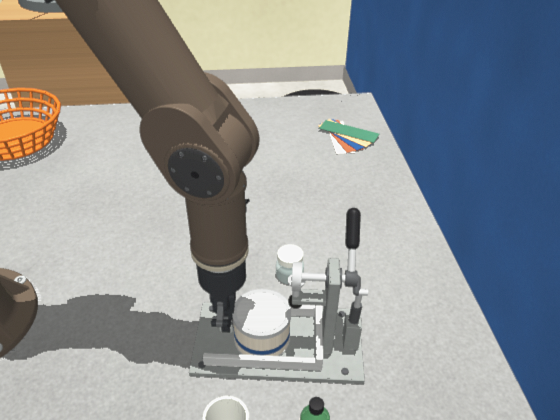

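The tin is sliding with about 5 N on the fingertips. I expect the stop at TCP x of about −59.

```bash
python3 -m inch '[[[-0.3,0,0,0,0,0,-1],[-0.3,0,0,0,0,0,-1],[-0.3,0,0,0,0,0,-1],[-0.3,0,0,0,0,0,-1],[-0.3,0,0,0,0,0,-1],[-0.3,0,0,0,0,0,-1],[-0.1,0,0,0,0,0,-1],[-0.1,0,0,0,0,0,-1]]]'; python3 st.py; python3 -m inch '[[[-0.1,0,0,0,0,0,-1],[-0.1,0,0,0,0,0,-1],[-0.1,0,0,0,0,0,-1]]]'; python3 st.py
```

```text
t: 6.3
tcp_pos: [0.5122, -0.0976, 0.0332]
tool_rot: [0.072, 0.997, 0.0, -0.0]
ft_force: [-4.4, 1.7, 0.4]
opening: -0.0001
t 6.30 tcp clamp mm [-65.5  -0.1  33.2] F clamp [-4.6  1.1  0.4] open -0.0001
tool axes in clamp (cols) [[-1.0, 0.001, -0.0], [0.001, 1.0, -0.0], [0.0, -0.0, -1.0]] q [-0.16  0.54  0.34  2.04 -0.31  0.6   1.82]
t: 6.6
tcp_pos: [0.5161, -0.0981, 0.0329]
tool_rot: [0.072, 0.997, 0.0, -0.002]
ft_force: [-13.5, 1.8, 5.0]
opening: 0.0001
t 6.60 tcp clamp mm [-61.6  -0.1  32.9] F clamp [-13.6  -0.2   5. ] open 0.0001
tool axes in clamp (cols) [[-1.0, 0.001, -0.004], [0.001, 1.0, 0.0], [0.004, 0.0, -1.0]] q [-0.16  0.55  0.34  2.03 -0.31  0.61  1.81]
```

```bash
python3 -m inch '[[[-0.1,0,0,0,0,0,-1]]]'; python3 st.py; python3 - <<'E'
from h import *
for n in ['side','scene']: shot(n,n+'3.png')
a=cv2.imread('pics/side3.png')[200:400,180:380];b=cv2.imread('pics/scene3.png')[150:310,120:320]
cv2.imwrite('pics/side3Z.png',cv2.resize(a,None,fx=3,fy=3,interpolation=cv2.INTER_CUBIC));cv2.imwrite('pics/scene3Z.png',cv2.resize(b,None,fx=3,fy=3,interpolation=cv2.INTER_CUBIC))
E
```

```text
t: 6.7
tcp_pos: [0.5161, -0.0981, 0.0325]
tool_rot: [0.072, 0.997, 0.001, -0.004]
ft_force: [-18.6, 2.4, 6.1]
opening: 0.0001
t 6.70 tcp clamp mm [-61.6  -0.1  32.5] F clamp [-18.8  -0.3   6.1] open 0.0001
tool axes in clamp (cols) [[-1.0, 0.001, -0.007], [0.001, 1.0, 0.001], [0.007, 0.001, -1.0]] q [-0.16  0.55  0.34  2.03 -0.31  0.62  1.81]
```

View pics/side3Z.png

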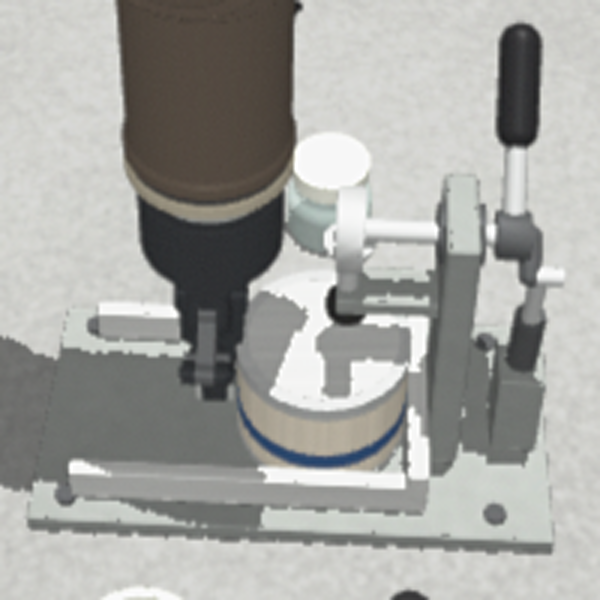

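View pics/scene3Z.png

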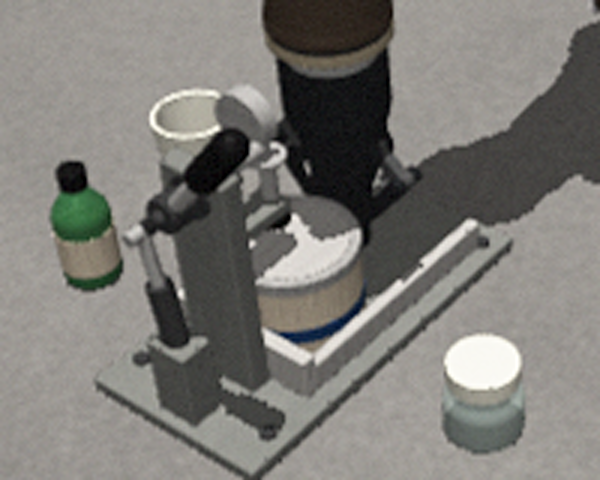

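The tin is home. The force climbed to 19 N while the TCP held at x −61.6, and both views show the tin against the stop wall under the foot. Next I back off, rise, and go round to the lever's +y side.

```bash
python3 -m inch '[[[0.3,0,0,0,0,0,-1],[0.8,0,0,0,0,0,-1],[1,0,0,0,0,0,-1],[0.8,0,0,0,0,0,-1],[0,0,-0.8,0,0,0,-1],[0,0,-1,0,0,0,-1],[0,0,-1,0,0,0,-1],[0,0,-1,0,0,0,-1],[0,0,-1,0,0,0,-1],[0,0,-1,0,0,0,-1]]]'; python3 st.py; python3 -m inch '[[[0,0.5,-1,0,0,0,-1],[0,0.5,-1,0,0,0,-1],[0,0.5,-1,0,0,0,-1],[0,0.5,-1,0,0,0,-1],[0,0.5,-1,0,0,0,-1],[0,0.5,-1,0,0,0,-1],[0,0.5,-1,0,0,0,-1],[0,0.5,-0.8,0,0,0,-1],[0,0.5,-0.2,0,0,0,-1],[0,0.5,0,0,0,0,-1]]]'; python3 st.py
```

```text
t: 7.8
tcp_pos: [0.4642, -0.0906, 0.1509]
tool_rot: [0.072, 0.997, -0.0, 0.002]
ft_force: [0.0, 0.6, -0.0]
opening: 0.0
t 7.80 tcp clamp mm [-1.141e+02 -1.000e-01  1.509e+02] F clamp [-0.   0.6 -0. ] open 0.0
tool axes in clamp (cols) [[-1.0, 0.0, 0.004], [0.0, 1.0, 0.0], [-0.004, 0.0, -1.0]] q [-0.28  0.29  0.45  2.06 -0.17  0.82  1.69]
t: 8.8
tcp_pos: [0.478, 0.0092, 0.3099]
tool_rot: [0.072, 0.997, 0.0, 0.001]
ft_force: [0.5, -0.2, -0.7]
opening: 0.0001
t 8.80 tcp clamp mm [-114.7  100.7  309.9] F clamp [ 0.6 -0.1 -0.7] open 0.0001
tool axes in clamp (cols) [[-1.0, 0.001, 0.003], [0.001, 1.0, 0.001], [-0.003, 0.001, -1.0]] q [-0.5   0.12  0.42  1.82 -0.05  1.21  1.36]
```

```bash
python3 -m inch '[[[-1,0.2,0,0,0,0,-1],[-1,0.2,0,0,0,0,-1],[-1,0.2,0,0,0,0,-1],[-1,0.2,0,0,0,0,-1],[-1,0.2,0,0,0,0,-1],[-1,0.2,0,0,0,0,-1],[-1,0,0,0,0,0,-1],[-1,0,0,0,0,0,-1],[-1,0,0,0,0,0,-1],[-1,0,0,0,0,0,-1]]]'; python3 st.py; python3 -m inch '[[[-0.5,0,1,0,0,0,-1],[0,0,1,0,0,0,-1],[0,0,1,0,0,0,-1],[0,0,0.7,0,0,0,-1],[0,0,0,0,0,0,-1]]]'; python3 st.py; python3 - <<'E'
from h import *
for n in ['side','scene']: shot(n,n+'4.png')
a=cv2.imread('pics/side4.png')[150:400,150:430];b=cv2.imread('pics/scene4.png')[120:310,120:340]
cv2.imwrite('pics/side4Z.png',cv2.resize(a,None,fx=2.3,fy=2.3));cv2.imwrite('pics/scene4Z.png',cv2.resize(b,None,fx=3,fy=3))
E
```

```text
t: 9.8
tcp_pos: [0.6792, 0.0039, 0.3077]
tool_rot: [0.072, 0.997, -0.0, -0.001]
ft_force: [-0.3, -0.2, 0.8]
opening: 0.0003
t 9.80 tcp clamp mm [ 85.2 124.2 307.7] F clamp [-0.3 -0.2  0.8] open 0.0003
tool axes in clamp (cols) [[-1.0, 0.0, -0.001], [0.0, 1.0, -0.0], [0.001, -0.0, -1.0]] q [-0.35  0.5   0.44  1.33 -0.21  1.36  1.51]
t: 10.3
tcp_pos: [0.687, 0.0025, 0.2322]
tool_rot: [0.072, 0.997, -0.0, -0.002]
ft_force: [-0.2, -0.0, -0.6]
opening: -0.0002
t 10.30 tcp clamp mm [ 93.2 124.  232.2] F clamp [-0.2 -0.  -0.6] open -0.0002
tool axes in clamp (cols) [[-1.0, 0.0, -0.004], [0.0, 1.0, -0.001], [0.004, -0.001, -1.0]] q [-0.34  0.56  0.42  1.42 -0.23  1.22  1.54]
```

View pics/side4Z.png

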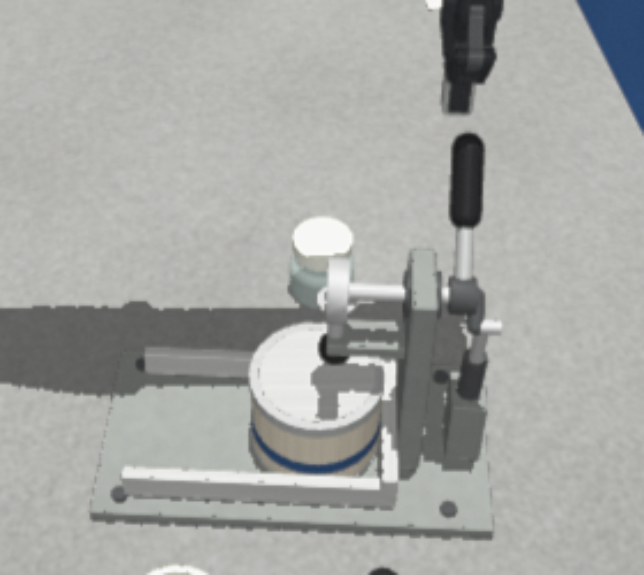

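View pics/scene4Z.png

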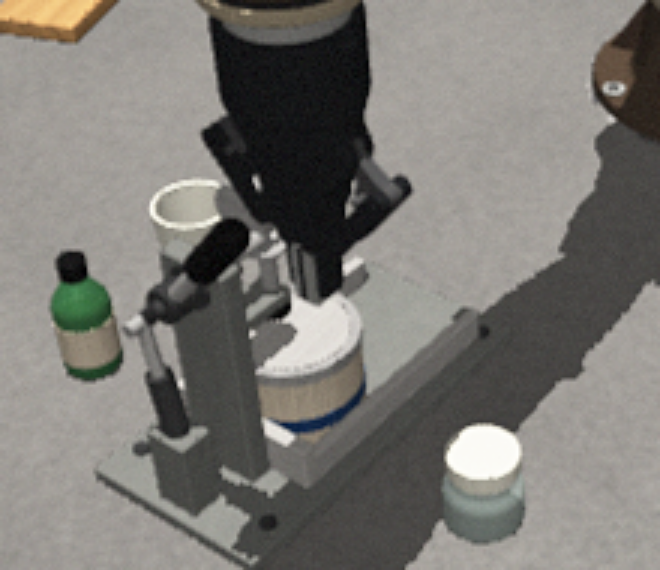

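The side view shows the fingers at zoomed (458,95), lined up behind the grip at (467,140) on its +y side, with the tin still at the stop. I'll push toward −y in steps.

```bash
python3 -m inch '[[[-0.15,-0.7,0,0,0,0,-1],[0,-0.7,0,0,0,0,-1],[0,-0.4,0,0,0,0,-1],[0,-0.4,0,0,0,0,-1],[0,-0.4,0,0,0,0,-1],[0,-0.4,0,0,0,0,-1]]]'; python3 st.py; python3 -m inch '[[[0,-0.4,0,0,0,0,-1],[0,-0.4,0,0,0,0,-1],[0,-0.4,0,0,0,0,-1]]]'; python3 st.py;python3 - <<'E'
from h import *
for n in ['side']: shot(n,n+'5.png')
a=cv2.imread('pics/side5.png')[150:400,150:430]
cv2.imwrite('pics/side5Z.png',cv2.resize(a,None,fx=2.3,fy=2.3))
E
```

```text
t: 11.0
tcp_pos: [0.6857, -0.0426, 0.2405]
tool_rot: [0.066, 0.998, 0.01, 0.003]
ft_force: [-9.3, 48.6, 43.3]
opening: -0.0001
t 11.00 tcp clamp mm [ 98.3  79.1 240.5] F clamp [-16.2  46.8  43.3] open -0.0001
tool axes in clamp (cols) [[-1.0, -0.012, 0.005], [-0.012, 1.0, 0.021], [-0.005, 0.021, -1.0]] q [-0.26  0.55  0.41  1.42 -0.25  1.22  1.63]
t: 11.3
tcp_pos: [0.6821, -0.0782, 0.2391]
tool_rot: [0.07, 0.998, 0.003, 0.004]
ft_force: [-1.9, 13.5, 26.7]
opening: -0.0
t 11.30 tcp clamp mm [ 99.9  43.4 239.1] F clamp [-3.8 13.  26.7] open -0.0
tool axes in clamp (cols) [[-1.0, -0.003, 0.007], [-0.003, 1.0, 0.006], [-0.007, 0.006, -1.0]] q [-0.22  0.55  0.43  1.43 -0.24  1.21  1.66]
```

View pics/side5Z.png

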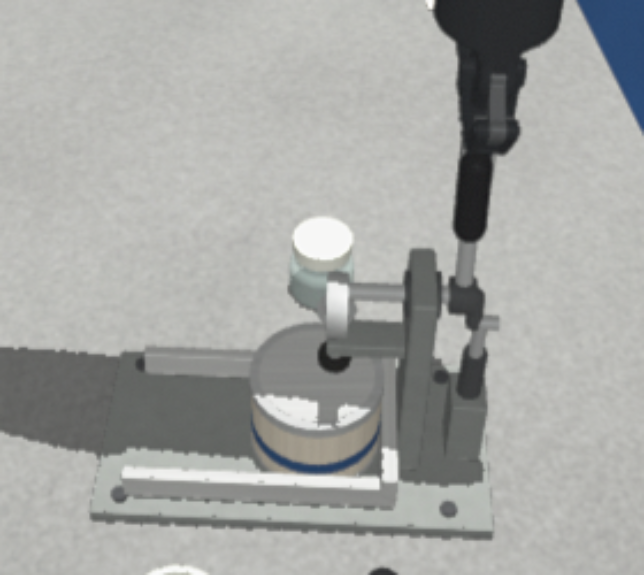

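First contact gave about 47 N lateral and 43 N vertical. The rising grip end was rubbing up the fingertip, so most of that load ran along the lever. It is on the fingers only and has since fallen off. I'll now let the tool rise with the lever.

```bash
python3 -m inch '[[[0.1,-0.2,-0.25,0,0,0,-1],[0.1,-0.3,-0.25,0,0,0,-1]]]'; python3 st.py; python3 -m inch '[[[0,-0.3,-0.1,0,0,0,-1],[0,-0.3,0,0,0,0,-1]]]'; python3 st.py;python3 - <<'E'
from h import *
for n in ['side','scene']: shot(n,n+'6.png')
a=cv2.imread('pics/side6.png')[150:400,150:430];b=cv2.imread('pics/scene6.png')[120:310,120:340]
cv2.imwrite('pics/side6Z.png',cv2.resize(a,None,fx=2.3,fy=2.3));cv2.imwrite('pics/scene6Z.png',cv2.resize(b,None,fx=3,fy=3))
E
```

```text
t: 11.55
tcp_pos: [0.6743, -0.0904, 0.2461]
tool_rot: [0.072, 0.997, 0.001, 0.001]
ft_force: [1.2, 1.0, -1.5]
opening: 0.0002
t 11.55 tcp clamp mm [ 93.8  30.2 246.1] F clamp [ 1.   1.2 -1.5] open 0.0002
tool axes in clamp (cols) [[-1.0, -0.0, 0.002], [-0.0, 1.0, 0.001], [-0.002, 0.001, -1.0]] q [-0.21  0.53  0.43  1.43 -0.23  1.23  1.67]
t: 11.75
tcp_pos: [0.6718, -0.104, 0.2477]
tool_rot: [0.073, 0.997, -0.0, 0.0]
ft_force: [-0.2, 0.6, 0.1]
opening: 0.0003
t 11.75 tcp clamp mm [ 93.3  16.4 247.7] F clamp [-0.3  0.6  0.1] open 0.0003
tool axes in clamp (cols) [[-1.0, 0.002, 0.0], [0.002, 1.0, -0.0], [-0.0, -0.0, -1.0]] q [-0.19  0.53  0.43  1.43 -0.23  1.23  1.69]
```

View pics/side6Z.png

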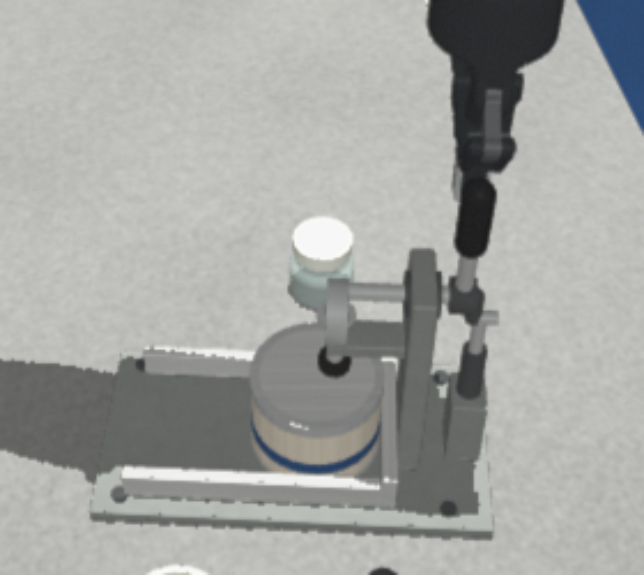

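View pics/scene6Z.png

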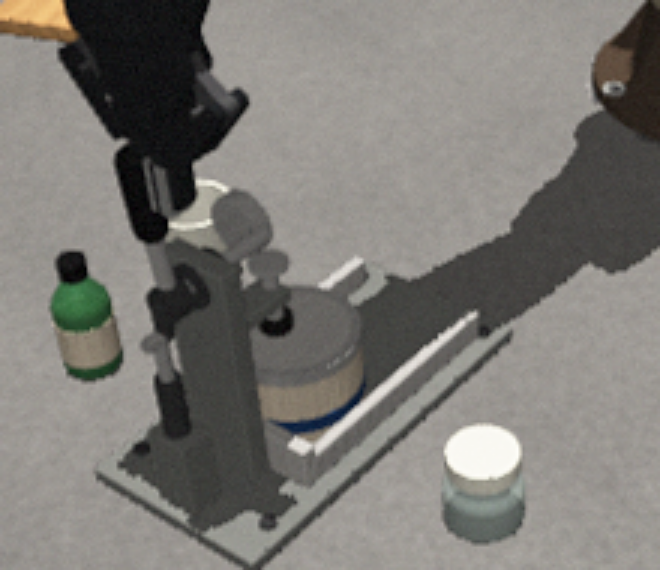

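The scene view shows the lever close to upright, with almost no resisting force. I'll carry on past the dead point.

```bash
python3 -m inch '[[[-0.1,-0.4,0,0,0,0,-1],[0,-0.4,0,0,0,0,-1],[0,-0.4,0,0,0,0,-1]]]'; python3 st.py; python3 - <<'E'
from h import *
for n in ['side','scene']: shot(n,n+'7.png')
a=cv2.imread('pics/side7.png')[150:400,150:430];b=cv2.imread('pics/scene7.png')[120:310,120:340]
cv2.imwrite('pics/side7Z.png',cv2.resize(a,None,fx=2.3,fy=2.3));cv2.imwrite('pics/scene7Z.png',cv2.resize(b,None,fx=3,fy=3))
E
```

```text
t: 12.15
tcp_pos: [0.6704, -0.1278, 0.2471]
tool_rot: [0.072, 0.997, -0.0, -0.0]
ft_force: [-0.2, 0.1, -0.5]
opening: 0.0001
t 12.15 tcp clamp mm [ 95.4  -7.4 247.1] F clamp [-0.2  0.1 -0.5] open 0.0001
tool axes in clamp (cols) [[-1.0, 0.001, -0.0], [0.001, 1.0, -0.0], [0.0, -0.0, -1.0]] q [-0.16  0.54  0.44  1.42 -0.23  1.23  1.73]
```

View pics/scene7Z.png

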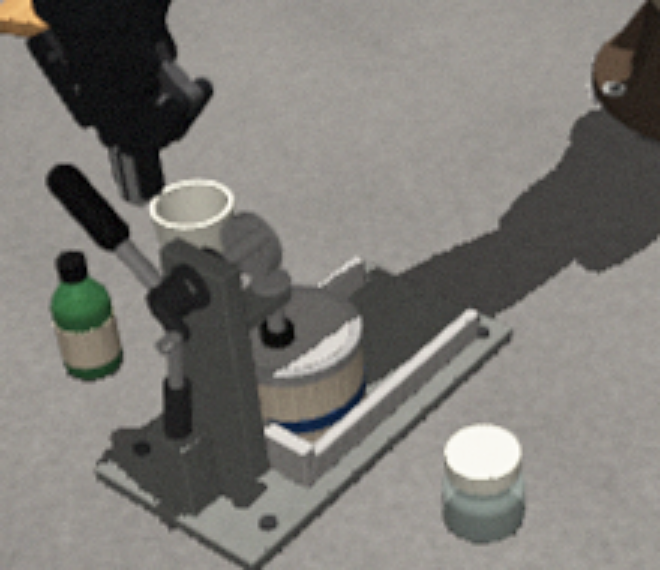

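View pics/side7Z.png

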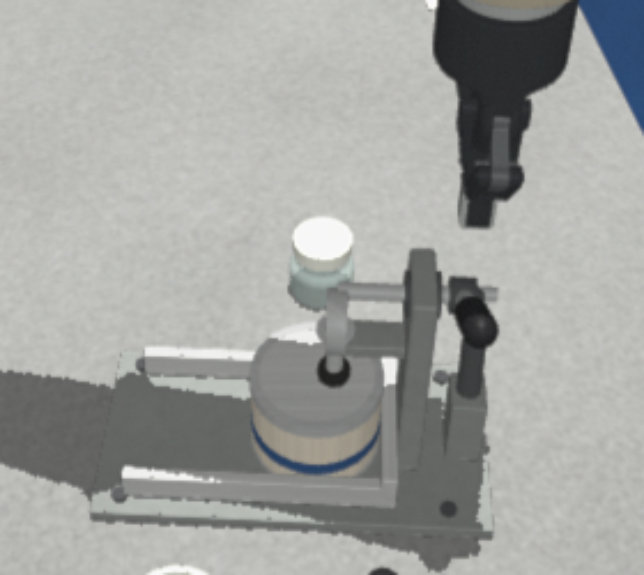

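The lever has snapped over to the −y side and the foot is on the tin. I'll retreat upward and check the lever angle and the tin numerically.

```bash
python3 -m inch '[[[0,0.5,-0.5,0,0,0,-1],[0,1,-0.5,0,0,0,-1],[0,1,-0.5,0,0,0,-1],[0,1,-0.5,0,0,0,-1],[0,1,-0.5,0,0,0,-1],[0,1,-0.3,0,0,0,-1],[0,1,0,0,0,0,-1],[0,1,0,0,0,0,-1],[0,1,0,0,0,0,-1],[0,1,0,0,0,0,-1]]]'; python3 -m inch '[[[0,1,0,0,0,0,-1],[0,1,0,0,0,0,-1],[0,0.5,0,0,0,0,-1],[0,0,0,0,0,0,-1],[0,0,0,0,0,0,-1]]]'; python3 st.py; python3 - <<'E'
from fit import *
p=np.load('p.npy')
for n in D:
    im=cv2.cvtColor(D[n]['pixels'],cv2.COLOR_RGB2BGR)
    cv2.imwrite(f'pics/{n}8.png',im)
    im=cv2.resize(im,None,fx=3,fy=3,interpolation=cv2.INTER_CUBIC)
    for th,col in [(1.65,(0,0,255)),(1.4,(0,255,255))]:
        a=.7-th; u=proj(n,cl(p,(96,99*np.sin(a),173+99*np.cos(a)))); cv2.circle(im,tuple(int(v*3) for v in u),4,col,-1)
    t=np.linspace(0,2*np.pi,60); 
    for v in proj(n,cl(p,np.stack([48*np.cos(t),48*np.sin(t),0*t+84],-1))): cv2.circle(im,tuple(int(k*3) for k in v),1,(0,255,0),-1)
    im=im[450:950,350:960] if n=='scene' else im[590:1190,510:1140]
    cv2.imwrite(f'pics/ov8_{n}.png',im)
E
```

```text
t: 13.25
tcp_pos: [0.6979, 0.0632, 0.3029]
tool_rot: [0.072, 0.997, -0.0, -0.0]
ft_force: [-0.1, -0.4, -0.7]
opening: 0.0001
t: 13.75
tcp_pos: [0.7052, 0.11, 0.3033]
tool_rot: [0.072, 0.997, -0.0, 0.0]
ft_force: [-0.1, -1.4, -0.2]
opening: 0.0002
t 13.75 tcp clamp mm [ 95.7 232.9 303.3] F clamp [ 0.1 -1.4 -0.2] open 0.0002
tool axes in clamp (cols) [[-1.0, 0.001, 0.0], [0.001, 1.0, -0.001], [-0.0, -0.001, -1.0]] q [-0.46  0.57  0.42  1.23 -0.22  1.39  1.36]
```

View pics/ov8_scene.png

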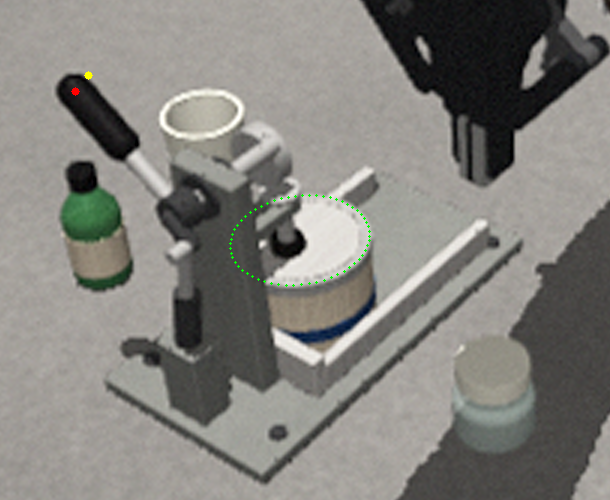

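View pics/ov8_side.png

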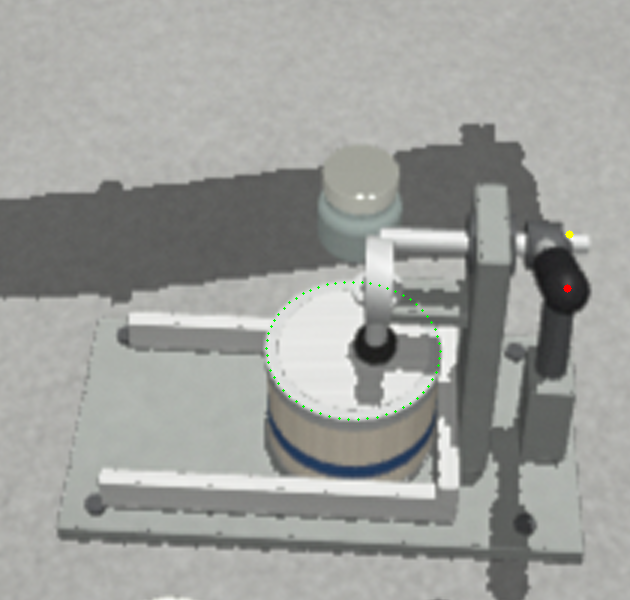

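View pics/scene8.png

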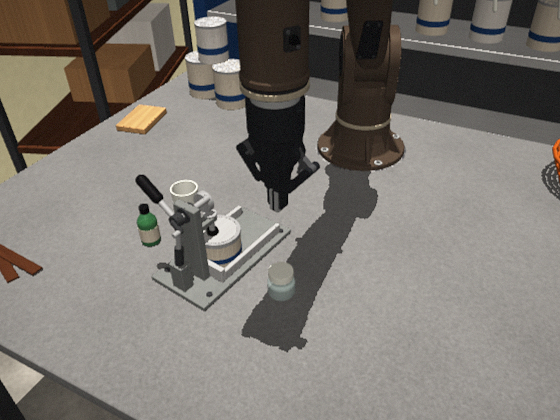

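In both views the lever end sits on the predicted 1.65 rad point. The tin's rim matches the home circle to about 1 to 2 mm, and the foot is on the lid. The bottle (150,228), cup (184,190) and jar (281,283) are at their starting pixels. The arm is clear.

```bash
python3 -c "
from station import bot; print(bot.job_done())"
```

```text
the job is handed in; nothing more can be done
None
```

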